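# Load the balance and hold its counter-spring slide at the mark

### The job

Check the bench's spring balance: stand the large brass check weight upright on the pan, inside the engraved ring, setting it down gently so the pan is not driven to its stop, and let go of it. Then pull the spring-return slide with the black handle until its red pointer lies within the green band, and finish the job still holding it there, because it springs back if released. Leave the small steel weight, the jar and the vial where they stand.

Things in the scene. Friction and masses are not known exactly. Their poses are not given: they have to be found in the camera images.
- weight: the large brass check weight, 0.45 kg, loose, standing on the bench: plain cylinder 40 mm in diameter and 44 mm tall, with a 24 mm knob on a short neck above it, 66 mm tall in all. Origin: centre of its underside, z up. Easily gripped round the cylinder.
- small_weight: small steel weight, 28 mm in diameter, 48 mm tall in all, loose, not to be disturbed. Origin: centre of its underside.
- jar: glass jar with white lid, 60 mm in diameter, 62 mm tall, loose, not to be disturbed. Origin: centre of its underside.
- vial: clear upright vial with red cap, 32 mm in diameter, 64 mm tall, loose, not to be disturbed. Origin: centre of its underside.
- balance: the balance's grey housing, fixed to the bench, 170 mm (x) by 260 mm (y) by 60 mm high. Origin: centre of its underside; x axis points to its back, y to its left, z up. The pan is on its left half and the slide runs along x on top of its right half; the handle is pulled towards the front (-x).
- pan_center (a point): centre of the top face of the steel pan, 90 mm above the bench when empty; flat disc 100 mm in diameter with an engraved black ring of 64 mm inner diameter round its centre. Axes as the balance's.
- pan (a joint): how far the pan has sunk, m: 0 empty, 0.0046 under the large weight at rest, 0.014 on its stop. Spring 1000 N/m.
- handle (a point): middle of the slide's upright black handle, 14 mm thick (along the pull) by 34 mm wide by 44 mm tall. This point is 90 mm above the bench, the handle's top 112 mm, the steel carriage under it 68 mm (44 mm along the pull by 36 mm wide), the housing's top 60 mm. Axes as the balance's; moves along the balance's -x when pulled.
- slide (a joint): how far the slide is pulled out, m: 0 home, 0.085 at its end stop. Its spring pulls back with about 2.7 N at home plus 90 N/m (9 N at 0.07) and returns it when let go.
- pointer (a point): tip of the slide's red pointer, at the handle's place along the pull and 34 mm to the right (-y) of it, 68 mm above the bench. Moves with the slide. Axes as the balance's.
- mark: the green band, a tile fixed on the housing's top beside the slide: 12 mm along the pull (x), 20 mm wide, 4 mm high. Origin: centre of its underside, x axis as the balance's. The slide must come out 30 to 70 mm from home, depending on where the band is set.
Mind the look-alikes: they are no part of the job. Of the things like the weight, leave any that is orange; of the rest the larger one is meant.

How it is judged:
By the outcome, as a careful person would: the job done as asked, in the order asked, and still so for the second after the job is handed in, while the arm keeps its last pose, push and grip.
It also fails if it takes over 53 s, if anything falls off the work surface, if the arm or the gripper's body presses on something with over 40 N, if the wrist force passes 120 N, or if a joint passes its speed limit or range.

### The arm

A 6-joint arm with a two-finger parallel gripper is mounted at the origin on the work surface. World frame = base frame: x ahead of the robot, y to its left, z up, the work surface at z = 0. Lengths are in m, angles in rad, forces in N, time in s.
With the tool pointing down it reaches from about 0.35 to 0.85 m from the base axis. Payload 8.1 kg.
Tool frame: the origin (TCP) lies between the finger pads; the fingertips stand 14 mm ahead of it and the grasp point (between the pads) lies 5 mm behind it (robot.tcp_to_tips is the z of the fingertips in the tool frame, in m); z points along the fingers, y is the line along which they close (so a half turn about z gives the same grasp; the last joint's range is limited). The gripper opens to 93 mm and grips with 3 to 60 N. Pads are 15 mm wide; open, the fingers measure 128 mm over their backs; the gripper's body (75 mm by 188 mm) begins 65 mm behind the grasp point.
Start: joints at [-1.191, 0.13, 1.488, -0, 1.523, -0.085], TCP at [0.269, -0.536, 0.233] pointing down, gripper open.
Joint ranges: [-2.96, 2.96], [-0.89, 2.26], [0.02, 2.5], [-1.34, 4.48], [0, 2.73], [-2.66, 2.66]. Speed limits (rad/s): [2.39, 2.39, 2.79, 3.14, 3.14, 3.14].

### API

Orientations are given as a rotation vector (axis times angle).
In Python, from plant import sensors, read_camera, robot gives the robot as it stands.
- The arm moves only by the tool pendant, called after "Call:" in YAML: its name, and indented under it one key for each argument. Schema: {"type":"object","properties":{"segments":{"type":"array","items":{"type":"array","items":{"type":"number"},"minItems":5,"maxItems":5},"minItems":1,"maxItems":20},"squeeze":{"type":"number"},"only":{"type":"string"},"quiet":{"type":"boolean"},"lines":{"type":"string"}},"required":["segments"],"additionalProperties":false}. segments is a list of rows, 1 to 20 of them, each of 5 numbers: the finger opening in m, then dx, dy, dz in shares of the most that a row can go, 1 being 50 mm, then a turn about the tool's z in normalised numbers (1 is 60 degrees); each row shifts and turns the commanded pose from where the row before left it, along the tool's axes as they then stand; what a row does not reach is not made up. A row lasts 1/10 s, in which the tool goes at most 0.05 m and 0.15 rad, less where a joint would pass 70% of its speed; a pose out of reach is approached as far as the arm can. The fingers move at their own pace and stop on an object; squeeze is the grip in N (left out, the last holds). Time passes only in rows, so rows that do not move let the fingers close. The tool returns the time, the measured TCP pose, the force, the opening and the grip force at its end. only (a regular expression) keeps the lines of the reply that match it, lines (a string "A,B") keeps lines A to B, and quiet returns only ok. No shift or turn number may pass 1 either way. Input that does not fit is refused with a message, and nothing moves.
- sensors.read_state(): the state, without advancing time (a new reading comes with each control period).
- read_camera(name): name is "scene" or "top" or "wrist"; returns a dict with "image" (384x512x3 uint8, red, green, blue), "depth" (384x512 float32, m along the optical axis (not along the pixel's ray), 0 where there is no reading), "fx", "fy", "cx", "cy" (pixels), "R" (3x3) and "t" (3): a world point X has camera coordinates R X + t. Camera axes: x right, y down, z forward; pixel columns grow to the right and rows downward; lengths in m; the calibration is good to about 2 mm. A picture is of the moment at which its call begins.
- robot.close_job(): hands the job in; it is judged then, once.
The state is a dict: "t": time; "q": joint angles; "dq": joint speeds; "joint_torque": joint torques, N m; "tool_pos": TCP position; "orientation": TCP orientation; "force": force on the tool from outside, world axes, zero at the start; "wrist_torque": the same for the moment, N m; "opening": finger opening in m; "gripper_force": force on a finger pad.
Only numpy, scipy, OpenCV 4.12 (cv2) and the standard library are available. Lean on these libraries where they do the work, as an engineer would, in place of code of your own. Each camera call takes 0.05 s, during which the arm holds its last target. There are 200 camera calls.

## Working session

There is one attempt and no reset: what is moved stays moved. The work goes in short steps, Python scripts to look and compute and a tool call to move; the robot and the scene stay as the last step left them, time stands still between calls to the robot, and variables do not carry over. Pictures are saved under pics/ and viewed, at most 10 in all, crops included, and the job is handed in when it is done.

```bash
mkdir -p pics
```

Create h.py:
```python
import numpy as np, cv2
from plant import sensors, read_camera, robot
def cam(n,save=None):
    c=read_camera(n)
    if save: cv2.imwrite(f'pics/{save}.png',c['image'][:,:,::-1])
    return c
def ray(c,u,v):
    d=c['R'].T@np.array([(u-c['cx'])/c['fx'],(v-c['cy'])/c['fy'],1.]); return -c['R'].T@c['t'],d
def plane(c,u,v,z):
    o,d=ray(c,u,v); return o+d*(z-o[2])/d[2]
def pt(c,u,v):
    o,d=ray(c,u,v); return o+d*c['depth'][int(round(v)),int(round(u))]
def tri(c1,p1,c2,p2):
    o1,d1=ray(c1,*p1);o2,d2=ray(c2,*p2);s=np.linalg.lstsq(np.c_[d1,-d2],o2-o1,rcond=None)[0]
    a,b=o1+s[0]*d1,o2+s[1]*d2; return (a+b)/2,np.linalg.norm(a-b)
def proj(c,X):
    x=c['R']@X+c['t']; return c['fx']*x[0]/x[2]+c['cx'],c['fy']*x[1]/x[2]+c['cy']
```

Run:
```python
from h import *
a=cam('scene');b=cam('top')
import pickle;pickle.dump((a,b),open('v0.pkl','wb'))
cv2.imwrite('pics/a0.png',cv2.resize(np.vstack([a['image'],b['image']])[:,:,::-1],(400,600),interpolation=cv2.INTER_AREA)) 
cv2.imwrite('pics/s0.png',a['image'][:,:,::-1]);cv2.imwrite('pics/t0.png',b['image'][:,:,::-1])
for c in(a,b):print(-c['R'].T@c['t'],c['fx'],c['R'][2])
print(sensors.read_state())
```

```text
[1.16573592 0.63057219 0.68528311] 482.8398553113655 [-0.58268239 -0.58852603 -0.56046262]
[ 0.43108806 -0.00774514  1.14894836] 377.94757345623145 [ 0.10690578  0.00994134 -0.99421945]
{'t': 0.1, 'q': array([-1.19142943e+00,  1.31070139e-01,  1.48914484e+00, -2.94940125e-05,
        1.52301264e+00, -8.54099132e-02]), 'dq': array([-0.00034188, -0.00080342, -0.00288722,  0.00113965,  0.00012191,
       -0.00055532]), 'joint_torque': array([ 7.72488202e-04, -5.61337960e+01, -4.93095517e+01,  7.69411493e-02,
        2.90655100e-02, -5.33363288e-05]), 'tool_pos': array([ 0.26875919, -0.53589936,  0.23171562]), 'orientation': array([-3.05557366e+00, -7.23146968e-01,  4.21670779e-04]), 'force': array([ 0.77956685, -0.20882457,  0.0720993 ]), 'wrist_torque': array([-0.01848121,  0.05656706,  0.03312389]), 'gripper_force': 0.0, 'opening': 0.09334559553059657}
```

View pics/s0.png

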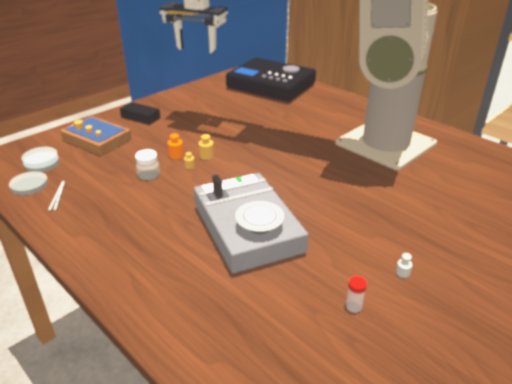

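View pics/t0.png

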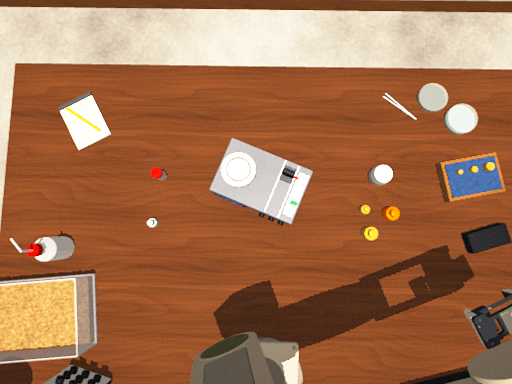

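The three candidates are the orange weight at scene (175,147) / top (392,213), the larger yellow brass one at scene (206,148) / top (371,233), and the smaller yellow one at scene (189,160) / top (365,209). The larger yellow one fits: it is not orange, and it is the larger of the other two. Next is an enlarged crop to confirm, plus measurements.

Run:
```python
from h import *
import pickle;a,b=pickle.load(open('v0.pkl','rb'))
A=cv2.resize(a['image'][125:175,130:230],(800,400)[:2],interpolation=cv2.INTER_CUBIC)[:, :400*2]
A=cv2.resize(A,(600,300));B=cv2.resize(b['image'][130:250,200:440],(600,300),interpolation=cv2.INTER_CUBIC)
cv2.imwrite('pics/crop1.png',np.vstack([A,B])[:,:,::-1])
def blobs(c,lo,hi,n,amin=6):
    h=cv2.cvtColor(c['image'],cv2.COLOR_RGB2HSV);m=cv2.inRange(h,lo,hi)
    k,_,st,ce=cv2.connectedComponentsWithStats(m)
    for i in range(1,k):
        if st[i,4]>=amin:print(n,st[i],ce[i].round(1),pt(c,*ce[i]).round(4))
for n,c in(('scene',a),('top',b)):
    blobs(c,(21,120,110),(32,255,255),n+' yellow')
    blobs(c,(8,200,200),(19,255,255),n+' orange',20)
    blobs(c,(50,120,80),(75,255,255),n+' green',4)
    blobs(c,(0,200,120),(4,255,255),n+' red',3)
# height map from top
c=b
d=c['depth'];v,u=np.mgrid[:384,:512]
P=np.stack([(u-c['cx'])/c['fx'],(v-c['cy'])/c['fy'],np.ones_like(d)],-1)*d[...,None]
P=(P-c['t'])@c['R']
z=P[...,2];roi=(u>195)&(u<325)&(v>125)&(v<235)
m=(roi&(z>.05)&(z<.066)).astype(np.uint8)
hs=(roi&(z>.04)).astype(np.uint8)
cnt=max(cv2.findContours(hs,0,2)[0],key=cv2.contourArea)
box=cv2.boxPoints(cv2.minAreaRect(cnt));print('box px',box, [plane(c,*p,.06).round(4) for p in box])
pm=roi&(z>.08)&(u<265);print('pan px',pm.sum(),P[pm].mean(0),z[pm].std())
hm=roi&(z>.1)&(u>265);print('handle',hm.sum(),P[hm].mean(0),u[hm].mean(),v[hm].mean())
w=(z>.035)&(u>355)&(u<382)&(v>222)&(v<245);print('weight',w.sum(),P[w].mean(0),z[w].max(),P[w&(z>.055)].mean(0))
```

```text
scene yellow [ 75 120   7   4  23] [ 77.9 121.6] [ 0.6292 -0.6607  0.0552]
scene yellow [ 87 127   4   2   7] [ 88.3 127.4] [ 0.6209 -0.6167  0.0488]
scene yellow [172 135   5   2  10] [174.  135.5] [ 0.4893 -0.3764  0.064 ]
scene yellow [202 135   8   4  26] [205.3 136.4] [ 0.428  -0.3157  0.0614]
scene yellow [199 140  14   7  51] [205.7 143.6] [ 0.435  -0.3069  0.0449]
scene yellow [186 152   5   4  14] [188.  153.5] [ 0.5033 -0.2985  0.0441]
scene yellow [185 156   9   5  27] [189.  158.3] [ 0.5019 -0.298   0.0288]
scene orange [168 135  14  23 225] [175.2 147.3] [ 0.4984 -0.3633  0.0354]
scene green [238 178   2   3   4] [238.5 179. ] [ 0.5117 -0.0904  0.0621]
scene red [350 278  16  12 150] [357.3 283.4] [0.5971 0.3145 0.0634]
top yellow [ 65 107  36  24  98] [ 82.  118.3] [0.7623 0.5622 0.0183]
top yellow [487 162   8   8  46] [490.2 165.7] [ 0.6265 -0.6599  0.0564]
top yellow [472 166   6   6  26] [474.4 168.8] [ 0.6172 -0.6156  0.0531]
top yellow [458 170   5   4  16] [460.  171.5] [ 0.6097 -0.5766  0.047 ]
top yellow [361 205   9   9  59] [365.1 209. ] [ 0.4955 -0.2993  0.0
[... 3291 characters left out ...]
0.3123 0.0649]
top red [293 176   4   3   5] [294.8 177. ] [ 0.5824 -0.0905  0.0717]
top red [ 26 244  17  13 135] [ 33.6 249.9] [0.3679 0.5957 0.1563]
top red [ 40 245   2   3   4] [ 40.5 246. ] [0.3781 0.5811 0.1515]
box px [[207.22415 192.81035]
 [231.84485 135.36208]
 [314.63797 170.84483]
 [290.01727 228.2931 ]] [array([0.5339, 0.1619, 0.06  ]), array([0.7049, 0.0948, 0.06  ]), array([ 0.603 , -0.1489,  0.06  ]), array([ 0.4356, -0.0788,  0.06  ])]
pan px 973 [0.59675264 0.06921851 0.11592723] 0.16074823610429695
handle 93 [ 0.5465669  -0.05311423  0.40160145] 290.752688172043 174.0
weight 158 [ 0.42709342 -0.30799234  0.06609153] 1.1489483579802633 [ 0.42730412 -0.30403056  0.10058029]
```

View pics/crop1.png

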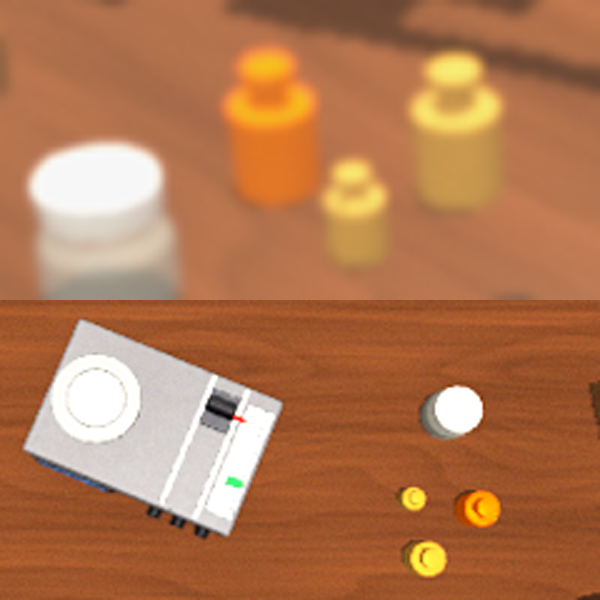

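The crop shows the orange weight at crop (270,130), the small brass one at (355,215) and the large brass one at (457,130). The large brass one is the target. On the balance, the pan is on the image left, and the handle, pointer and green band are on the right. Next I work out the move to above the weight and refine the measurements.

Add to h.py:
```python
from scipy.spatial.transform import Rotation as Ro
def delta(target,R=None,p=None):
    s=sensors.read_state(); R=Ro.from_rotvec(s['orientation']).as_matrix() if R is None else R
    return R.T@(np.array(target)-(s['tool_pos'] if p is None else p))
def yang():
    R=Ro.from_rotvec(sensors.read_state()['orientation']).as_matrix();return np.degrees(np.arctan2(R[1,1],R[0,1])),R
```

Run:
```python
from h import *
import pickle;a,b=pickle.load(open('v0.pkl','rb'))
ya,R=yang();print('tool y ang',ya,'z',R[:,2]); print('delta no turn',delta([.40,-.309,.20]))
def cloud(c):
    d=c['depth'];v,u=np.mgrid[:384,:512]
    P=np.stack([(u-c['cx'])/c['fx'],(v-c['cy'])/c['fy'],np.ones_like(d)],-1)*d[...,None]
    P=(P-c['t'])@c['R'];P[d==0]=-9;return P,u,v
for c in(a,b):
    P,u,v=cloud(c);z=P[...,2];X=P[...,0];Y=P[...,1]
    w=(abs(X-.427)<.035)&(abs(Y+.31)<.035)&(z>.058);print('knob',w.sum(),P[w].mean(0),z[w].max())
    m=(abs(X-.6)<.07)&(abs(Y-.07)<.07)&(z>.08)&(z<.1);mm=m.astype(np.uint8)
    e=cv2.fitEllipse(max(cv2.findContours(mm,0,2)[0],key=cv2.contourArea));print('pan',m.sum(),np.median(z[m]),e,plane(c,*e[0],.09),P[m].mean(0))
    h=(abs(X-.58)<.06)&(abs(Y+.06)<.06)&(z>.1)&(z<.125);print('handle',h.sum(),P[h].mean(0),np.median(z[h]))
print(tri(a,(238.5,179),b,(293.3,202.6)))
```

```text
tool y ang -63.370163087470814 z [-6.32845555e-04  1.50780582e-03 -9.99998663e-01]
delta no turn [ 0.21901728 -0.14395279  0.03197464]
knob 37 [ 0.43135517 -0.31106542  0.06224348] 0.06552566975739811
pan 1156 0.0889737381396248 ((259.47039794921875, 216.46682739257812), (29.57516860961914, 48.094482421875), 90.173583984375) [0.60694075 0.07573949 0.09      ] [0.60555014 0.07427949 0.08887898]
handle 83 [ 0.59746477 -0.06568869  0.10786377] 0.10920115123188674
knob 56 [ 0.42705724 -0.31416024  0.06470719] 0.07188821285652731
pan 950 0.09097050117301714 ((238.37864685058594, 168.81268310546875), (33.9050178527832, 34.26753234863281), 72.28767395019531) [0.600796   0.07094334 0.09      ] [0.60076347 0.07108184 0.09091725]
handle 67 [ 0.59137959 -0.07072015  0.11158623] 0.11227552773454322
(array([ 0.51063498, -0.088835  ,  0.06210156]), np.float64(0.0037621036563217766))
```

The rows are not in the units I measure in: shifts go in shares of 50 mm and turns go in shares of 60 degrees. I convert before sending: -0.038 m is -0.76, 0.005 m is 0.1, 0.116 rad / 1.0472 = 0.1108.

Call:
pendant:
  segments:
    - [0.093, 0, 0, 0, 0.1108]
    - [0.093, 0, 0, 0, 0.1108]
    - [0.093, 0, 0, 0, 0.1108]
    - [0.093, 0, 0, 0, 0.1117]
    - [0.093, 0.52, -0.76, 0.1, 0]
    - [0.093, 0.52, -0.76, 0.1, 0]
    - [0.093, 0.52, -0.76, 0.1, 0]
    - [0.093, 0.52, -0.76, 0.1, 0]
    - [0.093, 0.52, -0.76, 0.1, 0]
    - [0.093, 0.52, -0.74, 0.1, 0]
    - [0.093, 0, 0, 0, 0]
    - [0.093, 0, 0, 0, 0]
  squeeze: 30

```text
t: 1.3
tool_pos: [0.4252, -0.3085, 0.2022]
orientation: [-3.141, -0.004, 0.001]
force: [-0.7, 0.4, -0.4]
opening: 0.0928
gripper_force: 0.0
```

Run:
```python
from h import *
c=cam('wrist','w1');print(-c['R'].T@c['t'],c['R'][2],yang()[0])
import pickle;pickle.dump(c,open('w1.pkl','wb'))
h=cv2.cvtColor(c['image'],cv2.COLOR_RGB2HSV);m=cv2.inRange(h,(20,90,80),(33,255,255))
k,_,st,ce=cv2.connectedComponentsWithStats(m)
for i in range(1,k):
    if st[i,4]>50:print(st[i],ce[i],pt(c,*ce[i]))
print(proj(c,np.array([.429,-.309,.066])),proj(c,np.array([.429,-.309,0])))
```

```text
[ 0.49625491 -0.30756064  0.35429128] [-2.58257963e-01 -8.28422033e-04 -9.66075638e-01] -89.95843137283357
[244  98  24  25 470] [255.36808511 110.        ] [ 0.49811415 -0.30259223  0.04124031]
[310 103  37  27 707] [329.55445545 117.01131542] [ 0.49168256 -0.37413317  0.06409668]
[ 249  155   35   40 1129] [265.74667848 174.74667848] [ 0.43507171 -0.31332267  0.06456167]
[  57  257   38   62 1086] [ 71.9281768  287.67771639] [ 0.45362916 -0.2605643   0.28963705]
[ 426  257   38   62 1063] [448.75164628 287.72812794] [ 0.45327099 -0.35553147  0.288734  ]
[ 232  329  280   29 5993] [379.2296012  345.74954113] [ 0.4474567  -0.33343922  0.3016589 ]
(np.float64(261.44020762899834), np.float64(180.93054708883187)) (np.float64(261.21886085978787), np.float64(168.6892742649252))
```

View pics/w1.png

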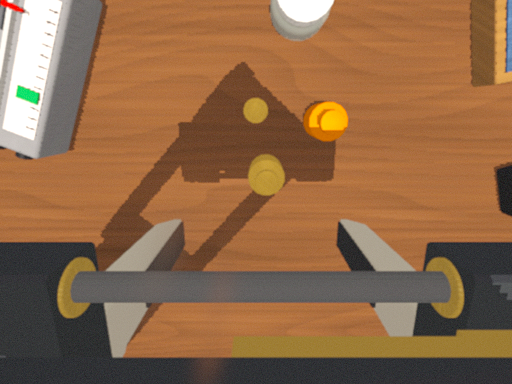

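The wrist view shows the large brass weight at (266,175), the small brass one at (255,110) and the orange one at (327,121). The space around the large weight is clear for the fingers.

Run:
```python
from h import *
import pickle;c=pickle.load(open('w1.pkl','rb'));a,b=pickle.load(open('v0.pkl','rb'))
print('rim -x',plane(c,266.5,195,.044),'rim +x z0',plane(c,266.5,155,.0),'z.044',plane(c,266.5,155,.044))
print('y edges',plane(c,249,175,.044)[1],plane(c,284,175,.044)[1])
g=cv2.cvtColor(c['image'],cv2.COLOR_RGB2GRAY)[145:205,240:295]
k=cv2.HoughCircles(cv2.resize(g,None,fx=6,fy=6,interpolation=cv2.INTER_CUBIC),cv2.HOUGH_GRADIENT,1,30,param1=80,param2=15,minRadius=50,maxRadius=125)
if k is not None:
  for x,y,r in k[0][:4]:
    u,v=240+x/6-.4,145+y/6-.4;print(u,v,r/6,plane(c,u,v,.066),plane(c,u,v,.044))
    print('  tri with top', tri(c,(u,v),b,(371.0,233.1)))
P=pt
d=c['depth'][150:200,245:290];v,u=np.mgrid[150:200,245:290]
Q=np.array([pt(c,x,y) for x,y in zip(u.ravel(),v.ravel())])
kn=Q[Q[:,2]>.058];sh=Q[(Q[:,2]>.036)&(Q[:,2]<.052)]
print('knob',len(kn),kn.mean(0),(kn.max(0)+kn.min(0))/2,'top',np.median(kn[:,2]));print('body',sh.min(0),sh.max(0))
```

```text
rim -x [ 0.40801001 -0.31473172  0.044     ] rim +x z0 [ 0.44584231 -0.31533397  0.        ] z.044 [ 0.45210313 -0.31436859  0.044     ]
y edges -0.29565623731894564 -0.33343785138047216
knob 441 [ 0.42950151 -0.31423374  0.06922592] [ 0.45643228 -0.31417246  0.20615558] top 0.06480425615199636
body [ 0.40900574 -0.33363703  0.03655124] [ 0.44719125 -0.29557146  0.04830327]
```

In the tool's units: 0.03 m is 0.6, 0.006 m is 0.12.

Call:
pendant:
  segments:
    - [0.093, 0.06, 0.12, 0.4, 0]
    - [0.093, 0, 0, 0.6, 0]
    - [0.093, 0, 0, 0.6, 0]
    - [0.093, 0, 0, 0.6, 0]
    - [0.093, 0, 0, 0.6, 0]
    - [0.093, 0, 0, 0.4, 0]
    - [0.093, 0, 0, 0.34, 0]
    - [0.093, 0, 0, 0, 0]
    - [0.093, 0, 0, 0, 0]
    - [0.03, 0, 0, 0, 0]
    - [0.03, 0, 0, 0, 0]
    - [0.03, 0, 0, 0, 0]
    - [0.03, 0, 0, 0, 0]
    - [0.03, 0, 0, 0, 0]
    - [0.03, 0, 0, 0, 0]
    - [0.03, 0, 0, 0, 0]
    - [0.03, 0, 0, 0, 0]
  squeeze: 30

```text
t: 3.05
tool_pos: [0.428, -0.3152, 0.0256]
orientation: [-3.141, 0.0, 0.0]
force: [0.4, 1.5, 0.5]
opening: 0.039
gripper_force: 30.0
```

In the tool's units: -0.04 m is -0.8, -0.03 m is -0.6.

Call:
pendant:
  segments:
    - [0.03, 0, 0, -0.2, 0]
    - [0.03, 0, 0, -0.6, 0]
    - [0.03, 0, 0, -0.8, 0]
    - [0.03, 0, 0, -0.8, 0]
    - [0.03, 0, 0, -0.8, 0]
    - [0.03, 0.16, -0.6, 0, 0]
    - [0.03, 0.18, -0.76, 0, 0]
    - [0.03, 0.18, -0.76, 0, 0]
    - [0.03, 0.18, -0.76, 0, 0]
    - [0.03, 0.18, -0.76, 0, 0]
    - [0.03, 0.18, -0.76, 0, 0]
    - [0.03, 0.18, -0.76, 0, 0]
    - [0.03, 0.18, -0.76, 0, 0]
    - [0.03, 0.18, -0.76, 0, 0]
    - [0.03, 0.18, -0.76, 0, 0]
    - [0.03, 0.08, -0.3, 0, 0]
    - [0.03, 0, 0, 0, 0]
    - [0.03, 0, 0, 0, 0]

```text
t: 4.85
tool_pos: [0.5206, 0.0712, 0.1854]
orientation: [3.141, 0.001, -0.002]
force: [-0.3, -0.5, -4.4]
opening: 0.0392
gripper_force: 30.0
```

Run:
```python
from h import *
import pickle
c=cam('wrist','w2');pickle.dump(c,open('w2.pkl','wb'))
P=np.array([pt(c,u,v) for v in range(384) for u in range(512)])
x,y,z=P.T;m=((abs(x-.6)<.075)&(abs(y-.07)<.075)&(z>.082)&(z<.098)).reshape(384,512).astype(np.uint8)
ct=max(cv2.findContours(m,0,2)[0],key=cv2.contourArea);e=cv2.fitEllipse(ct);print(e,plane(c,*e[0],.09),np.median(z[m.ravel()>0]))
print(sensors.read_state()['force'])
```

```text
((259.6055603027344, 95.1159896850586), (122.41768646240234, 128.40353393554688), 179.33935546875) [0.60470542 0.07228341 0.09      ] 0.09040404474174933
[-1.60540087  0.47232791 -4.66053942]
```

View pics/w2.png

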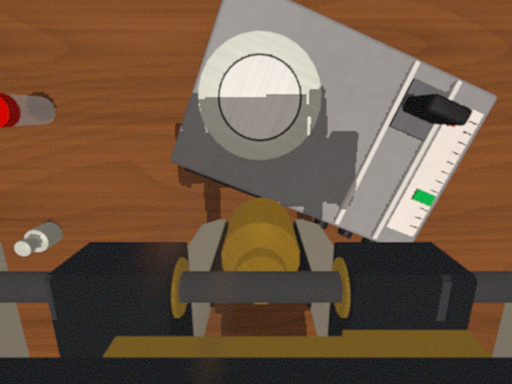

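The weight hangs upright in the fingers at (260,235). The pan ring is centred at (260,97), and the handle is at (436,108) with the green band at (424,197). Now I move over the ring and lower to just above the pan.

In the tool's units: 0.025 m is 0.5, -0.001 m is -0.02.

Call:
pendant:
  segments:
    - [0.03, 0.3, 0, 0, 0]
    - [0.03, 0.5, -0.02, 0, 0]
    - [0.03, 0.5, 0, 0, 0]
    - [0.03, 0.36, 0, 0, 0]
    - [0.03, 0, 0, 0.4, 0]
    - [0.03, 0, 0, 0.4, 0]
    - [0.03, 0, 0, 0.2, 0]
    - [0.03, 0, 0, 0.14, 0]
    - [0.03, 0, 0, 0.08, 0]
    - [0.03, 0, 0, 0, 0]
    - [0.03, 0, 0, 0, 0]

```text
t: 6.0
tool_pos: [0.6046, 0.0726, 0.1256]
orientation: [-3.142, 0.0, -0.002]
force: [0.1, -0.5, -3.8]
opening: 0.0392
gripper_force: 30.0
```

Call:
pendant:
  segments:
    - [0.03, 0, 0, 0.04, 0]
    - [0.03, 0, 0, 0.04, 0]
    - [0.03, 0, 0, 0.04, 0]
    - [0.03, 0, 0, 0.02, 0]
    - [0.03, 0, 0, 0, 0]
    - [0.03, 0, 0, 0, 0]
    - [0.03, 0, 0, 0, 0]

```text
t: 6.7
tool_pos: [0.6042, 0.0726, 0.1177]
orientation: [-3.142, 0.0, -0.0]
force: [0.5, -1.0, -4.6]
opening: 0.0395
gripper_force: 30.0
```

In the tool's units: 0.001 m is 0.02.

Call:
pendant:
  segments:
    - [0.03, 0, 0, 0.02, 0]
    - [0.03, 0, 0, 0.02, 0]
    - [0.03, 0, 0, 0.02, 0]
    - [0.03, 0, 0, 0.02, 0]
    - [0.03, 0, 0, 0, 0]
    - [0.03, 0, 0, 0, 0]
    - [0.03, 0, 0, 0, 0]

```text
t: 7.4
tool_pos: [0.6042, 0.0726, 0.1138]
orientation: [-3.142, 0.0, -0.0]
force: [-1.3, 0.1, -2.2]
opening: 0.0393
gripper_force: 30.0
```

```bash
python3 -c "
from h import *
print(np.mean([sensors.read_state()['force'] for _ in range(3)],0))"
```

```text
[-1.27099942  0.06639641 -2.22929368]
```

Call:
pendant:
  segments:
    - [0.03, 0, 0, 0.02, 0]
    - [0.03, 0, 0, 0.02, 0]
    - [0.03, 0, 0, 0, 0]
    - [0.03, 0, 0, 0, 0]
    - [0.03, 0, 0, 0, 0]

```text
t: 7.9
tool_pos: [0.6042, 0.0726, 0.1118]
orientation: [3.142, -0.0, 0.0]
force: [-0.4, -1.1, -0.9]
opening: 0.0389
gripper_force: 30.0
```

In the tool's units: 0.0005 m is 0.01.

Call:
pendant:
  segments:
    - [0.03, 0, 0, 0.01, 0]
    - [0.03, 0, 0, 0, 0]
    - [0.03, 0, 0, 0, 0]

```text
t: 8.2
tool_pos: [0.6042, 0.0726, 0.1112]
orientation: [3.142, -0.0, 0.0]
force: [-2.3, -0.9, 0.2]
opening: 0.0395
gripper_force: 30.0
```

Call:
pendant:
  segments:
    - [0.042, 0, 0, 0, 0]
    - [0.044, 0, 0, 0, 0]
    - [0.048, 0, 0, 0, 0]
    - [0.056, 0, 0, 0, 0]
    - [0.07, 0, 0, 0, 0]
    - [0.07, 0, 0, 0, 0]
    - [0.07, 0, 0, 0, 0]

```text
t: 8.9
tool_pos: [0.6041, 0.0726, 0.1111]
orientation: [-3.142, 0.0, -0.0]
force: [-0.1, -0.2, 0.0]
opening: 0.0691
gripper_force: 0.0
```

In the tool's units: -0.035 m is -0.7, -0.01 m is -0.2, -0.1484 rad / 1.0472 = -0.1417.

Call:
pendant:
  segments:
    - [0.07, 0, 0, -0.2, 0]
    - [0.08, 0, 0, -0.6, 0]
    - [0.093, 0, 0, -0.7, 0]
    - [0.093, 0, 0, -0.7, 0]
    - [0.093, -0.04, 0.56, 0, 0]
    - [0.093, -0.04, 0.56, 0, 0]
    - [0.093, -0.04, 0.56, 0, 0]
    - [0.093, -0.04, 0.56, 0, 0]
    - [0.093, -0.04, 0.56, 0, 0]
    - [0.093, 0, 0, 0, -0.1417]
    - [0.093, 0, 0, 0, -0.1417]
    - [0.093, 0, 0, 0, -0.1417]
    - [0.093, 0, 0, 0, -0.1417]
    - [0.093, 0, 0, 0, -0.1417]
    - [0.093, 0, 0, 0, -0.1417]
    - [0.093, 0, 0, 0, -0.1417]
    - [0.093, 0, 0, 0, -0.1417]
    - [0.093, 0, 0, 0, 0]
    - [0.093, 0, 0, 0, 0]

```text
t: 10.8
tool_pos: [0.5942, -0.0674, 0.2218]
orientation: [2.608, 1.751, 0.001]
force: [-0.1, -0.5, 0.4]
opening: 0.0927
gripper_force: 0.0
```

Run:
```python
from h import *
import pickle
c=cam('wrist','w3');b=cam('top');s=cam('scene');pickle.dump((c,b,s),open('w3.pkl','wb'));print(yang()[0])
o=np.zeros((600,800,3),np.uint8);o[:384,:512]=c['image']
o[384:600,:360]=cv2.resize(b['image'][125:235,205:325],(360,216),interpolation=cv2.INTER_CUBIC)
o[384:600,400:760]=cv2.resize(s['image'][150:270,185:315],(360,216),interpolation=cv2.INTER_CUBIC)
cv2.imwrite('pics/w3c.png',o[:,:,::-1])
P=np.array([pt(c,u,v) for v in range(384) for u in range(512)]);x,y,z=P.T
near=(abs(x-.59)<.05)&(abs(y+.07)<.05)
k=near&(z>.105)&(z<.12);print('handle top',k.sum(),P[k].mean(0),cv2.minAreaRect(P[k][:,:2].astype(np.float32)))
h=cv2.cvtColor(c['image'],cv2.COLOR_RGB2HSV)
for n,lo,hi in(('green',(45,100,60),(80,255,255)),('red',(0,180,90),(5,255,255))):
    kk,_,st,ce=cv2.connectedComponentsWithStats(cv2.inRange(h,lo,hi))
    for i in range(1,kk):
        if st[i,4]>20:print(n,st[i],ce[i],pt(c,*ce[i]),plane(c,*ce[i],.064 if n=='green' else .068))
```

```text
-22.149567721422134
handle top 524 [ 0.59399199 -0.06862183  0.11161823] ((0.5936745405197144, -0.06936848163604736), (0.033434078097343445, 0.01328076422214508), 68.01213836669922)
green [195 216  10  15 121] [199.90909091 222.92561983] [ 0.51280392 -0.08652129  0.0650329 ] [ 0.51244292 -0.08680797  0.064     ]
```

View pics/w3c.png

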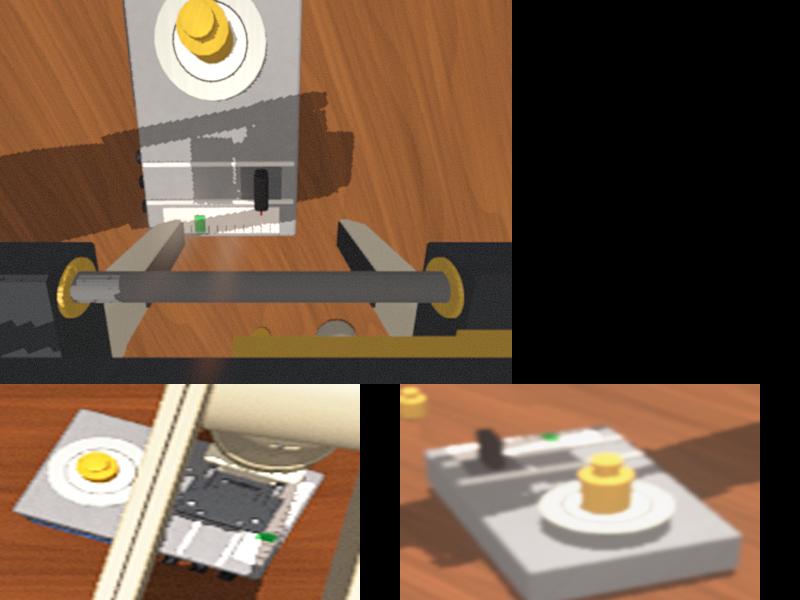

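The wrist view shows the weight upright inside the ring at (205,35), the handle at (261,190), the pointer just below it, and the green band at (200,223). The pull needed is about 68.7 mm. Now I descend on the handle and grip it.

In the tool's units: 0.03 m is 0.6, 0.025 m is 0.5.

Call:
pendant:
  segments:
    - [0.093, -0.02, 0, 0.5, 0]
    - [0.093, 0, 0, 0.6, 0]
    - [0.093, 0, 0, 0.6, 0]
    - [0.093, 0, 0, 0.5, 0]
    - [0.093, 0, 0, 0.3, 0]
    - [0.093, 0, 0, 0.14, 0]
    - [0.093, 0, 0, 0, 0]
    - [0.093, 0, 0, 0, 0]
    - [0.005, 0, 0, 0, 0]
    - [0.005, 0, 0, 0, 0]
    - [0.005, 0, 0, 0, 0]
    - [0.005, 0, 0, 0, 0]
    - [0.005, 0, 0, 0, 0]
    - [0.005, 0, 0, 0, 0]
    - [0.005, 0, 0, 0, 0]
    - [0.005, 0, 0, 0, 0]
    - [0.005, 0, 0, 0, 0]
    - [0.005, 0, 0, 0, 0]
    - [0.005, 0, 0, 0, 0]
    - [0.005, 0, 0, 0, 0]
  squeeze: 40

```text
t: 12.95
tool_pos: [0.594, -0.0685, 0.0891]
orientation: [2.604, 1.757, 0.001]
force: [2.5, -1.3, -2.3]
opening: 0.0139
gripper_force: 40.0
```

In the tool's units: -0.01 m is -0.2, -0.008 m is -0.16.

Call:
pendant:
  segments:
    - [0.005, 0, -0.1, 0, 0]
    - [0.005, 0, -0.14, 0, 0]
    - [0.005, 0, -0.16, 0, 0]
    - [0.005, 0, -0.2, 0, 0]
    - [0.005, 0, -0.2, 0, 0]
    - [0.005, 0, -0.2, 0, 0]
    - [0.005, 0, -0.16, 0, 0]
    - [0.005, 0, -0.1, 0, 0]
    - [0.005, 0, -0.06, 0, 0]
    - [0.005, 0, 0, 0, 0]
    - [0.005, 0, 0, 0, 0]

```text
t: 14.05
tool_pos: [0.5325, -0.0437, 0.0891]
orientation: [2.603, 1.756, 0.002]
force: [7.1, -2.2, -8.0]
opening: 0.0142
gripper_force: 40.0
```

Run:
```python
from h import *
import pickle
c=cam('wrist');b=cam('top');s=cam('scene');pickle.dump((c,b,s),open('w4.pkl','wb'));print(yang()[0])
print(proj(s,np.array([.5125,-.0867,.064])),proj(c,np.array([.5125,-.0867,.064])))
o=np.zeros((600,800,3),np.uint8);o[:384,:512]=c['image']
o[384:600,:360]=cv2.resize(b['image'][170:225,260:352],(360,216),interpolation=cv2.INTER_CUBIC)
o[384:600,400:760]=cv2.resize(s['image'][160:214,190:280],(360,216),interpolation=cv2.INTER_CUBIC)
cv2.imwrite('pics/w4c.png',o[:,:,::-1])
```

```text
-21.98575176031298
(np.float64(239.3073391661492), np.float64(179.04935653187994)) (np.float64(257.2580211395906), np.float64(291.18918488592544))
```

View pics/w4c.png

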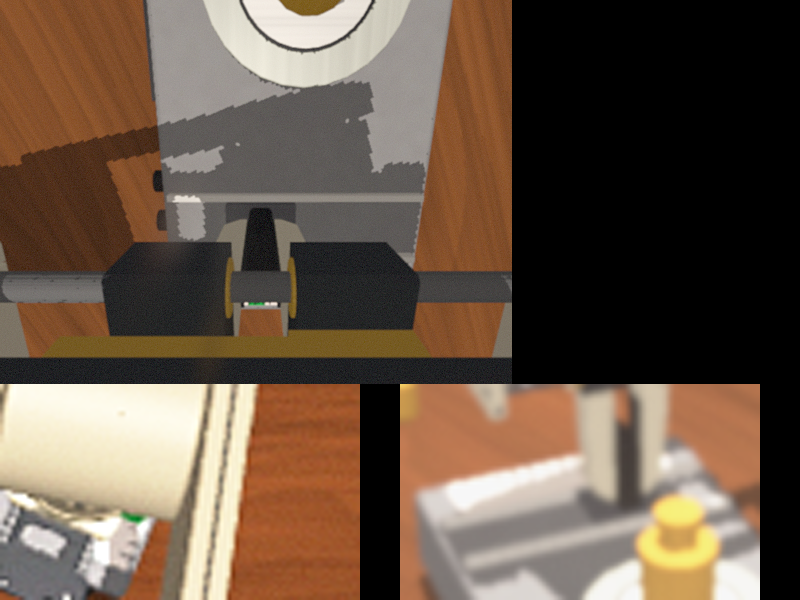

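Run:
```python
from h import *
import pickle
w1=pickle.load(open('w1.pkl','rb'));w2=pickle.load(open('w2.pkl','rb'));w3=pickle.load(open('w3.pkl','rb'))[0];a,b=pickle.load(open('v0.pkl','rb'))
t=np.radians(22.1);xb=np.array([np.cos(t),-np.sin(t)]);C=[]
for n,c in(('w1',w1),('w2',w2),('w3',w3),('scene',a),('top',b)):
    m=cv2.inRange(cv2.cvtColor(c['image'],cv2.COLOR_RGB2HSV),(45,80,50),(80,255,255))
    k,_,st,ce=cv2.connectedComponentsWithStats(m);i=1+st[1:,4].argmax();p=plane(c,*ce[i],.064);C.append((c,ce[i]))
    v,u=np.where(_==i);s=[plane(c,x,y,.064)[:2]@xb for x,y in zip(u,v)]
    print(n,st[i,4],p,'xb',p[:2]@xb,'extent',min(s),max(s))
print(tri(*C[0],*C[1]),tri(*C[1],*C[2]))
r=pickle.load(open('w4.pkl','rb'))
print(sensors.read_state()['tool_pos'][:2]@xb)
o=cv2.resize(r[0]['image'][255:345,200:320],(800,600),interpolation=cv2.INTER_CUBIC);cv2.imwrite('pics/w4z.png',o[:,:,::-1])
```

```text
w1 261 [ 0.51135811 -0.08809352  0.064     ] xb 0.5069308494763483 extent 0.5014793928894682 0.512607837266677
w2 228 [ 0.5118333  -0.08690398  0.064     ] xb 0.506923591362796 extent 0.5015154769355146 0.5122550198065582
w3 152 [ 0.51199095 -0.08713813  0.064     ] xb 0.5071577504775925 extent 0.5017033424565032 0.5124255832049583
scene 13 [ 0.51253223 -0.08989644  0.064     ] xb 0.5086970029538345 extent 0.5049007883202317 0.5124746188472934
top 21 [ 0.50940518 -0.08742998  0.064     ] xb 0.5048717661817356 extent 0.4998614513260967 0.5096750526271132
(array([ 0.51148326, -0.08742568,  0.06307907]), np.float64(0.00016222564412328905)) (array([ 0.51162627, -0.08739968,  0.06311266]), np.float64(0.00010223203376127545))
0.5099581338969461
```

View pics/w4z.png

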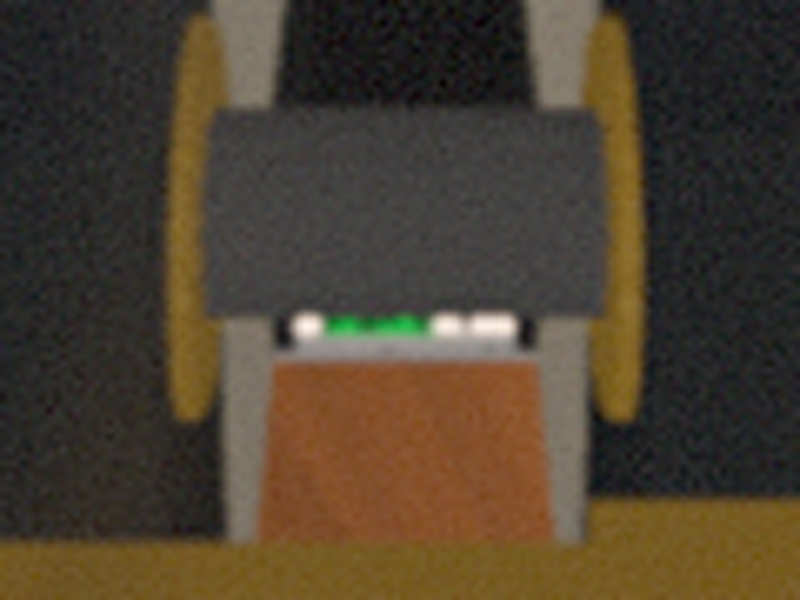

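In the zoom, the green band spans 325–430 (centre 377). The finger gap, which is the handle's line, is centred at about 405, so roughly 3 mm of pull remains. That matches the computed 3.0 mm.

In the tool's units: -0.0015 m is -0.03.

Call:
pendant:
  segments:
    - [0.005, 0, -0.03, 0, 0]
    - [0.005, 0, -0.03, 0, 0]
    - [0.005, 0, 0, 0, 0]
    - [0.005, 0, 0, 0, 0]
    - [0.005, 0, 0, 0, 0]
    - [0.005, 0, 0, 0, 0]

```text
t: 14.8
tool_pos: [0.5299, -0.0426, 0.0892]
orientation: [2.603, 1.756, 0.002]
force: [8.9, -1.9, -8.0]
opening: 0.0133
gripper_force: 40.0
```

Run:
```python
from h import *
s=sensors.read_state();t=np.radians(22.1);print(s['tool_pos'][:2]@[np.cos(t),-np.sin(t)],s['dq'].round(4))
c=cam('wrist');b=cam('scene')
o=np.hstack([cv2.resize(c['image'][285:325,220:300],(400,200),interpolation=cv2.INTER_CUBIC),cv2.resize(b['image'][165:255,185:315],(400,200),interpolation=cv2.INTER_CUBIC)])
o=np.vstack([o,cv2.resize(c['image'],(800,380))]);cv2.imwrite('pics/w5.png',o[:,:,::-1])
```

```text
0.5070404799325524 [-0.0004  0.0018  0.0007  0.0011 -0.0018  0.    ]
```

View pics/w5.png

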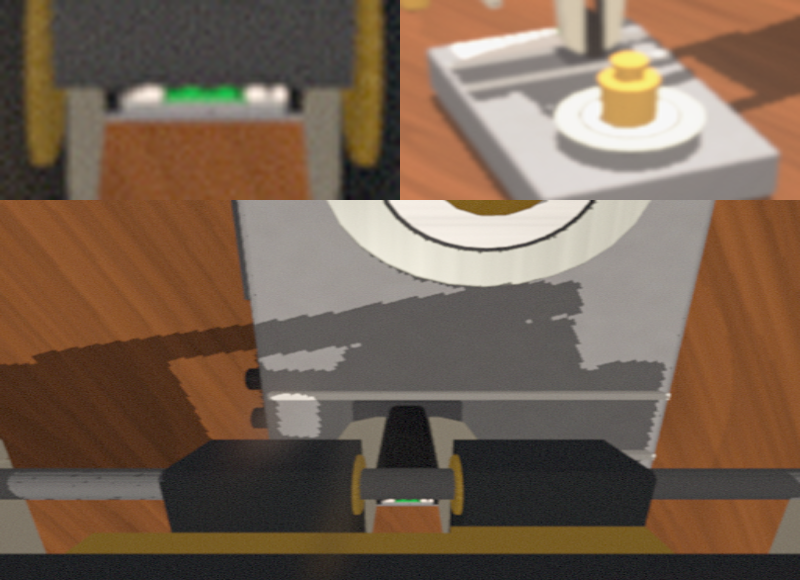

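The green band (165–240 in the crop) is now centred in the finger gap at about 204. The weight stands upright inside the ring, and the slide is held still, so I'm handing in.

```bash
python3 -c "
from plant import robot
print(robot.close_job())"
```

```text
the job is handed in; nothing more can be done
None
```

I handed the job in at about 15 s: the large brass weight stands upright inside the pan's ring, and the gripper still holds the slide, pulled about 69 mm, with its pointer within 1 mm of the green band's centre by calculation (the gripper hid the pointer tip from the cameras).

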